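Hang the mason's mallet in its ring holder

ROBOT

A 6-joint arm with a two-finger parallel gripper is mounted at the origin on the work surface. World frame = base frame: x ahead of the robot, y to its left, z up, the work surface at z = 0. Lengths are in m, angles in degrees, forces in N, time in s.
With the tool pointing down it reaches from about 0.225 to 0.725 m from the base axis. Payload 3.1 kg.
Tool frame: the origin (TCP) lies at the very end of the fingers, on their centre line; the grasp point (between the pads) lies 19 mm behind it (manip.tcp_to_grasp is the z of the grasp point in the tool frame, in m); z points along the fingers, y is the line along which they close (so a half turn about z gives the same grasp; the last joint's range is limited). The gripper opens to 85 mm and grips with 20 to 120 N. Pads are 22 mm wide; open, the fingers measure 114 mm over their backs; the gripper's body (76 mm by 85 mm) begins 54 mm behind the grasp point. The pads swing forward as they close: fully open they stand 13 mm farther back than shut.
Start: joints at [-79.114, 2.75, 5.684, 92.934, 0, 82.678], TCP at [0.164, -0.499, 0.231] pointing down, gripper open.
Joint ranges: [-166.93, 166.93], [-56.73, 111.36], [-69.38, 81.34], [-121.58, 131.49], [-85.45, 84.26], [-180, 180]. Speed limits (degrees/s): [159.86, 159.86, 180, 180, 180, 180].

INTERFACE

Orientations are given as [roll, pitch, yaw] about the fixed x, y, z axes, in that order (R = Rz(yaw) Ry(pitch) Rx(roll)).
In Python, from station import manip, cams, sign_off gives the robot as it stands.
- The arm moves only by the tool move_arm, never from a script. Its argument "deltas" is a list of rows, each a list of 3 entries, a list of its own where there are three numbers: the finger opening in mm, from 0 to 85.4, then the shift along the tool's x, y, z in mm, then the turn about the tool's z in rad. A call has 1 to 10 rows; each row shifts and turns the commanded pose from where the row before left it, along the tool's axes as they then stand; what a row does not reach is not made up. A row lasts 1/10 s, in which the tool goes at most 50 mm and 8.59 degrees, less where a joint would pass 70% of its speed; a pose out of reach is approached as far as the arm can. A call with a gripper value outside its range is refused whole. The fingers move at their own pace and stop on an object; "grip_force" is the grip in N (left out, the last holds). Time passes only in rows, so rows that do not move let the fingers close. It gives the time, the measured TCP pose, the force, the opening and the grip force at its end, in the units of the state.
- manip.read_state(): the state, without advancing time (a new reading comes with each control period).
- cams.capture(name): name is "scene" or "top"; returns the picture (384x512x3 uint8, blue, green, red); there is no depth.
- cams.camera_model(name): a dict with "intrinsics" (3x3 intrinsics, pixels), "k1" (the pictures are not rectified: a ray, as slopes to the right and down, at radius r is drawn at 1 + k1 r^2 times it, then the intrinsics apply), "camera_from_world" (4x4, takes a point from world to camera coordinates). Camera axes: x right, y up, looking along -z (the intrinsics and any distortion apply to the point x, -y, -z); pixel columns grow to the right and rows downward; lengths in m; the calibration is good to about 2 mm. A picture is of the moment at which its call begins. camera_model takes no time and is no camera call.
- sign_off(): hands the job in; it is judged then, once.
The state is a dict: "time_s": time; "joint_positions": joint angles; "qd": joint speeds; "tau": joint torques, N m; "eef_pos": TCP position; "ee_rot": TCP orientation; "contact_force": force on the tool from outside, world axes, zero at the start; "moment": the same for the moment, N m; "gripper_width": finger opening in m; "gripper_force": force on a finger pad.
Only numpy, scipy, OpenCV 4.12 (cv2) and the standard library are available. Lean on these libraries where they do the work, as an engineer would, in place of code of your own. Each camera call takes 0.05 s, during which the arm holds its last target. There are 200 camera calls.

TASK

Put the mason's mallet away: take it from its sloping wooden rest and hang it in the empty ring holder on the bench, handle down through the ring, so that its head sits down flat on the ring. Let go of it, and leave the other things on the bench where they are.

Things in the scene. Friction and masses are not known exactly. Their poses are not given: they have to be found in the camera images.
- mallet_head (a point): Loose mallet, 170 mm long, about 0.3 kg: dull grey round head (60 mm diameter, 65 mm long) on a pale wooden handle (25 to 28 mm diameter, 105 mm long). Point: centre of the head, on the axis; z runs from handle to head. The head's flat underside is 32.5 mm and the handle's end 137.5 mm from it along -z. It starts in the rest, head up, 150 mm above the bench, z leaning 0.6 rad from vertical.
- rest: Fixed sloping wooden rest holding the mallet at the start, the head leaning towards its -x (robot's side). Origin on the bench below the head's centre. Foot 76 mm wide (y), from 55 mm before to 110 mm behind the origin. Board 56 mm and two rails 48 mm wide carry the mallet from below, a stop holds the handle's end. The head's +y and -y sides are free to grasp; it lifts out upwards or along its axis.
- ring_top (a point): Centre of the hole of the empty ring holder, at its ring's top face, 135 mm above the bench. Ring fixed, level, dark steel, 60 mm outside, 40 mm hole right through, 14 mm high. A 16 mm post 60 mm from the hole's axis, towards the holder's +x, carries it and ends just under the top face. Foot plate 12 mm thick, so a handle has 123 mm of room below the top face.
- narrow_stand: Another fixed holder of the same make and height, its ring 40 mm outside with a 22 mm hole, occupied by a hanging chisel. Origin on the bench below the ring's centre. Not to be used.
- chisel_head (a point): Steel chisel hanging head-up in the narrow ring, bystander; the point is the middle of its head (34 mm diameter); its top is 167 mm above the bench.
- tin: Plain metal tin, 62 mm diameter, 85 mm high, bystander. Origin at the centre of its underside.
- offcut: Stepped limestone offcut, 100 x 50 x 50 mm, bystander. Origin at the centre of its underside.
- brush: Brush, 200 mm long, lying on the bench, bystander. Origin under its middle.
- point_chisel: Steel point chisel, 180 mm long, lying on the bench, bystander. Origin under its middle.
Not all that is in view belongs to the job. What is shaped like the part that bears ring_top but blue or green is not meant.

How it is judged:
By the outcome, as a careful person would: the job done as asked, in the order asked, and still so for the second after the job is handed in, with the robot touching nothing.
It also fails if it takes over 42 s, if anything falls off the work surface, if the arm or the gripper's body presses on something with over 40 N, if the wrist force passes 120 N, or if a joint passes its speed limit or range.

## Working session

There is one attempt and no reset: what is moved stays moved. The work goes in short steps, Python scripts to look and compute and a tool call to move; the robot and the scene stay as the last step left them, time stands still between calls to the robot, and variables do not carry over. Pictures are saved under pics/ and viewed, at most 13 in all, crops included, and the job is handed in when it is done.

Besides the shell and the picture viewer there is one more tool, called as name([rows], argument=value, ...), one row to a line, values as JSON. move_arm: Moves the arm, as the interface text tells. Its arguments: {"type":"object","properties":{"deltas":{"type":"array","items":{"type":"array"}},"grip_force":{"type":"number"}},"required":["deltas"]}

```bash
mkdir -p pics; ls
python3 - <<'E'
from station import manip,cams
import cv2,numpy as np
for n in("scene","top"):
    im=cams.capture(n); cv2.imwrite(f"pics/{n}0.png",im)
    big=cv2.resize(im,(800,600)); cv2.imwrite(f"pics/{n}0b.png",big)
    m=cams.camera_model(n); print(n,np.round(m["intrinsics"],2).tolist(),m["k1"],np.round(m["camera_from_world"],4).tolist())
print(manip.read_state(),manip.tcp_to_grasp)
E
```

```text
pics
scene [[396.78, 0.0, 256.28], [0.0, 396.78, 188.81], [0.0, 0.0, 1.0]] -0.07646161726499902 [[0.4422, 0.8969, -0.0018, -0.2301], [-0.6041, 0.2993, 0.7386, 0.2642], [0.663, -0.3255, 0.6741, -1.4001], [0.0, 0.0, 0.0, 1.0]]
top [[400.96, 0.0, 258.75], [0.0, 400.96, 192.49], [0.0, 0.0, 1.0]] -0.028294917629526867 [[0.014, -0.9998, -0.017, 0.0047], [0.9886, 0.0113, 0.1503, -0.5723], [-0.1501, -0.019, 0.9885, -0.9178], [0.0, 0.0, 0.0, 1.0]]
{'time_s': 0.1, 'joint_positions': array([-7.91145523e+01,  2.79070611e+00,  5.59853200e+00,  9.29333323e+01,
        1.13229181e-03,  8.26771921e+01]), 'qd': array([ 0.01365849, -0.10503019,  0.25885581,  0.11363231,  0.06286072,
        0.00956854]), 'tau': array([ 2.81312801e-03, -3.39849293e+01,  3.20936322e+01,  1.58287073e-02,
       -8.49936850e-05, -3.70649730e-06]), 'eef_pos': array([ 0.16393108, -0.49815814,  0.23019754]), 'ee_rot': array([-1.79875662e+02, -1.71200213e-02,  1.82082358e+01]), 'contact_force': array([-0.0534389 , -0.22640284,  0.27280141]), 'moment': array([-0.02095439,  0.02729072, -0.01029094]), 'gripper_force': 0.0, 'gripper_width': 0.08523486891673678} -0.0187
```

View pics/scene0b.png

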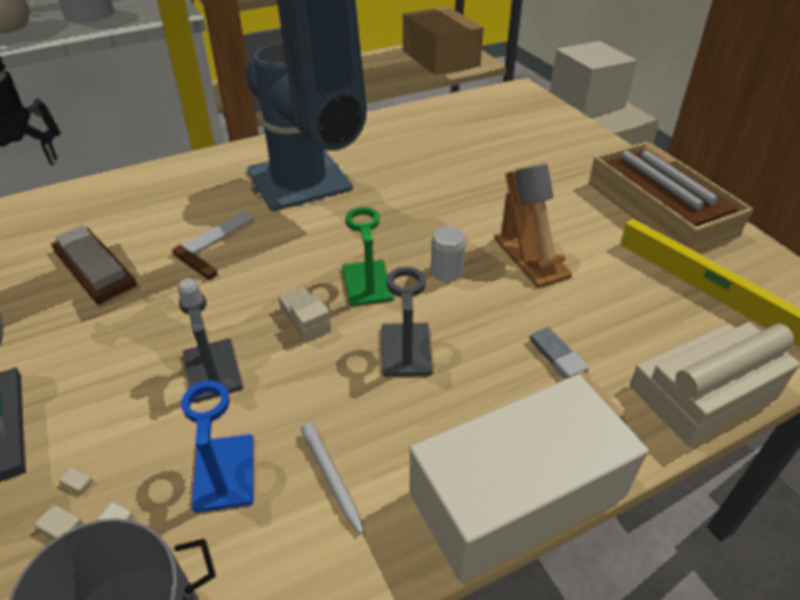

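View pics/top0b.png

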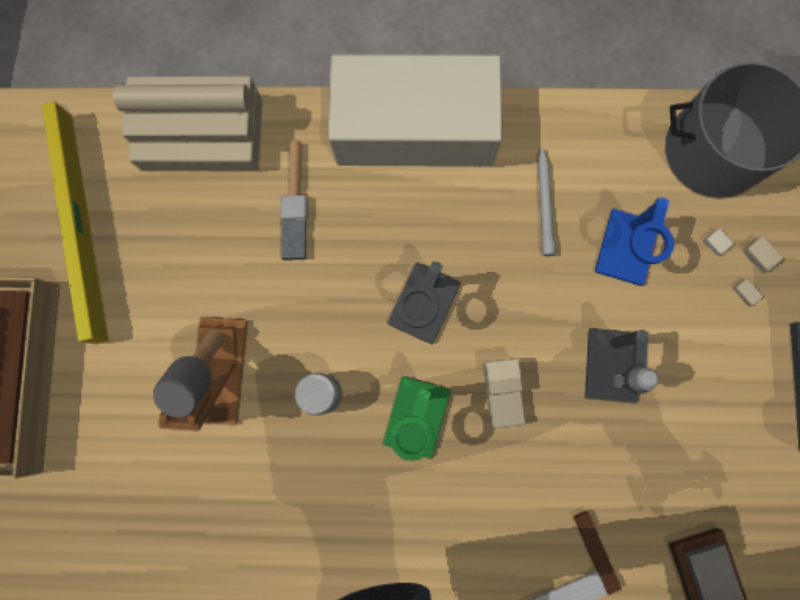

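The scene view shows the dark ring holder at about (406,281)/800 and the mallet head at (534,183). In the top view they are at (418,308) and (183,385). The green and blue ones are decoys. I'll make enlarged crops next.

Run:
```python
import cv2,numpy as np
s=cv2.imread("pics/scene0.png");t=cv2.imread("pics/top0.png")
def c(im,x,y,w=100,h=75): return cv2.resize(im[y:y+h,x:x+w],(400,300),interpolation=cv2.INTER_CUBIC)
m=np.vstack([np.hstack([c(s,300,100),c(s,220,160)]),np.hstack([c(t,85,198),c(t,225,150)])])
cv2.imwrite("pics/crops.png",m)
```

```text
(no output)
```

View pics/crops.png

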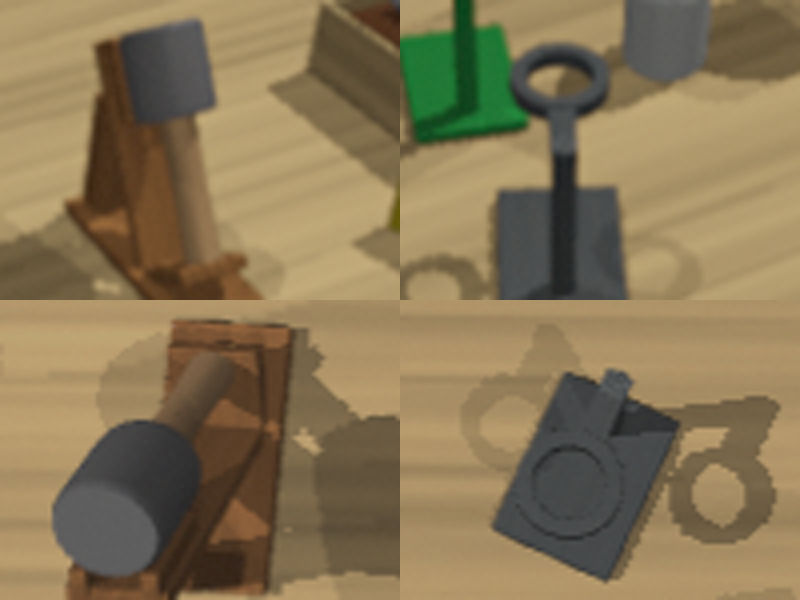

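Crops: the head silhouette is centred near (342,118) in the scene view. The ring hole is at about (260,178) in scene and (268,196) in top. The right edge of the rest's foot runs from about (159,205) to (153,271) in top.

```bash
cat > h.py <<'E'
import cv2,numpy as np
from station import manip,cams
def ray(n,p):
    m=cams.camera_model(n);K=m["intrinsics"];T=np.array(m["camera_from_world"])
    d=np.array([-m["k1"]*0,0,0,0,0.]);d[0]=m["k1"]
    x,y=cv2.undistortPoints(np.array([[p]],float),np.array(K),d)[0,0]
    R=T[:3,:3];return -R.T@T[:3,3],R.T@np.array([x,-y,-1])
def plane(n,p,z):
    o,d=ray(n,p);return o+d*(z-o[2])/d[2]
def tri(a,b):
    (o,d),(q,e)=ray("scene",a),ray("top",b)
    s=np.linalg.lstsq(np.c_[d,-e],q-o,rcond=None)[0]
    A,B=o+s[0]*d,q+s[1]*e;return (A+B)/2,np.linalg.norm(A-B)
def proj(n,P):
    m=cams.camera_model(n);T=np.array(m["camera_from_world"])
    c=T[:3,:3]@P+T[:3,3];u=np.array([c[0],-c[1]])/-c[2];u=u*(1+m["k1"]*u@u)
    K=np.array(m["intrinsics"]);return (K@[*u,1])[:2]
E
python3 - <<'E'
from h import *
np.set_printoptions(precision=4,suppress=True)
s=cv2.imread("pics/scene0.png");t=cv2.imread("pics/top0.png")
print("ring",plane("scene",(260,178.2),.135),plane("top",(267.75,196),.135),tri((260,178.2),(267.75,196)))
cs=[]
for im,(x,y,w,h) in((s,(325,95,40,42)),(t,(90,225,55,50))):
    hs=cv2.cvtColor(im[y:y+h,x:x+w],cv2.COLOR_BGR2HSV)
    m=((hs[...,1]<60)).astype(np.uint8)
    n,l,st,c=cv2.connectedComponentsWithStats(m,connectivity=4);k=1+np.argmax(st[1:,4])
    b=st[k];cnt=max(cv2.findContours((l==k).astype(np.uint8),0,2)[0],key=len)
    r=cv2.minAreaRect(cnt);print(b,c[k]+(x,y),np.array(r[0])+(x,y),r[1:]);cs.append((c[k]+(x,y)))
P,e=tri(*cs);print("head",P,e)
a=plane("top",(153,271),.01);b=plane("top",(158.7,205),.01);d=b-a
print("foot yaw",np.degrees(np.arctan2(d[1],d[0])),np.linalg.norm(d))
for yaw in(-5,-10,0):
    c,sn=np.cos(np.radians(yaw)),np.sin(np.radians(yaw))
    E=P-.1375*np.array([-np.sin(.6)*c,-np.sin(.6)*sn,np.cos(.6)])
    print(yaw,proj("top",P),proj("top",E),proj("scene",E))
E
```

```text
ring [ 0.557 -0.008  0.135] [ 0.5508 -0.0093  0.135 ] (array([ 0.5522, -0.0076,  0.1309]), np.float64(0.00370089297640965))
[  5  10  24  26 467] [341.7152 117.3448] [341.8073 117.4341] ((23.397415161132812, 20.8132266998291), 77.90524291992188)
[   8    3   37   39 1022] [116.2202 247.2593] [116.68 247.26] ((29.000001907348633, 41.20000457763672), 36.86989974975586)
head [0.4361 0.3103 0.1462] 0.0007919024751329052
foot yaw -2.076529988095543 0.16150338642359427
-5 [116.0503 247.17  ] [138.1324 215.7578] [349.8224 164.7964]
-10 [116.0503 247.17  ] [140.8551 216.1592] [347.7403 165.2713]
0 [116.0503 247.17  ] [135.3769 215.5987] [351.7896 164.2029]
```

Ring measured at about (0.553, -0.009), and the head at about (0.436, 0.310, 0.147) against the 0.150 given. The rest yaw is about -4°. The wrist range only allows a tool yaw of 176°, so I turn in place first and then travel.

move_arm([
  [85,[0,0,-4],-0.145],
  [85,[0,0,-4],-0.145],
  [85,[0,0,-4],-0.145],
  [85,[0,0,-4],-0.145],
  [85,[0,0,-4],-0.145],
  [85,[0,0,-4],-0.145],
  [85,[0,0,-4],-0.145],
  [85,[0,0,-4],-0.145],
  [85,[0,0,-4],-0.145],
  [85,[0,0,-4],-0.145],
], grip_force=25)

```text
time_s: 1.1
eef_pos: [0.164, -0.4984, 0.2707]
ee_rot: [180.0, -0.1, 101.6]
contact_force: [1.0, -0.3, 0.2]
gripper_width: 0.0852
gripper_force: 0.0
```

move_arm([
  [85,[0,0,0],-0.145],
  [85,[0,0,0],-0.145],
  [85,[0,0,0],-0.145],
  [85,[0,0,0],-0.145],
  [85,[0,0,0],-0.145],
  [85,[0,0,0],-0.145],
  [85,[0,0,0],-0.145],
  [85,[0,0,0],-0.145],
  [85,[0,0,0],-0.145],
])

```text
time_s: 2.0
eef_pos: [0.164, -0.4984, 0.2706]
ee_rot: [179.9, -0.0, 176.4]
contact_force: [-0.3, -1.0, -0.8]
gripper_width: 0.0848
gripper_force: 0.0
```

move_arm([
  [85,[-12,45,0],0],
  [85,[-12,45,0],0],
  [85,[-12,45,0],0],
  [85,[-12,45,0],0],
  [85,[-12,45,0],0],
  [85,[-12,45,0],0],
  [85,[-12,45,0],0],
  [85,[-12,45,0],0],
  [85,[-12,45,0],0],
  [85,[0,0,0],0],
])

```text
time_s: 3.0
eef_pos: [0.3005, -0.0967, 0.2713]
ee_rot: [179.9, 0.0, 176.8]
contact_force: [-0.3, -0.9, 0.8]
gripper_width: 0.0851
gripper_force: 0.0
```

move_arm([
  [85,[-12,46,0],0],
  [85,[-12,46,0],0],
  [85,[-12,46,0],0],
  [85,[-12,46,0],0],
  [85,[-12,46,0],0],
  [85,[-12,46,0],0],
  [85,[-12,46,0],0],
  [85,[-12,46,0],0],
  [85,[-12,46,0],0],
  [85,[0,0,0],0],
])

```text
time_s: 4.0
eef_pos: [0.4371, 0.3069, 0.267]
ee_rot: [-179.9, -0.3, 176.3]
contact_force: [-0.8, -1.0, 0.0]
gripper_width: 0.0848
gripper_force: 0.0
```

Run:
```python
from h import *
s=cams.capture("scene");t=cams.capture("top")
c=lambda im,x,y,w=130,h=130: cv2.resize(im[y:y+h,x:x+w],(390,390),interpolation=cv2.INTER_CUBIC)
cv2.imwrite("pics/a1.png",np.hstack([c(s,280,40),c(t,60,170)]))
print(manip.read_state()["eef_pos"])
```

```text
[0.43598789 0.30314418 0.26948404]
```

View pics/a1.png

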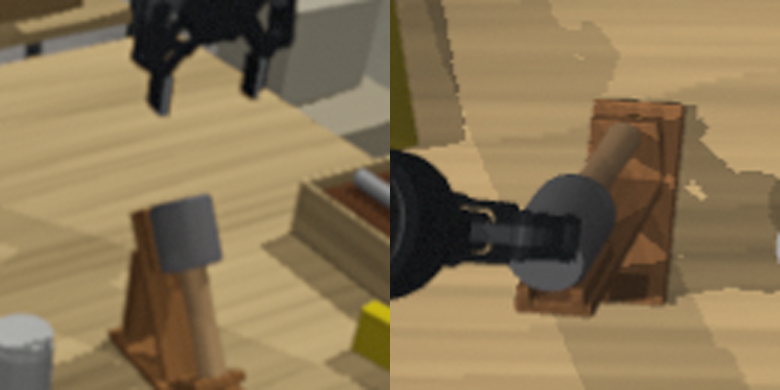

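The gripper hangs over the head, clear of everything. I descend with the small correction and close gently.

move_arm([
  [85,[5,8,0],0],
  [85,[0,0,25],0],
  [85,[0,0,25],0],
  [85,[0,0,25],0],
  [85,[0,0,25],0],
  [85,[0,0,20],0],
  [85,[0,0,15],0],
  [85,[0,0,0],0],
])

```text
time_s: 4.9
eef_pos: [0.4299, 0.3102, 0.1345]
ee_rot: [-179.9, -0.2, 176.0]
contact_force: [-0.4, 0.5, 0.3]
gripper_width: 0.0852
gripper_force: 0.0
```

move_arm([
  [68,[0,0,0],0],
  [68,[0,0,0],0],
  [64,[0,0,0],0],
  [62,[0,0,0],0],
  [60,[0,0,0],0],
  [55,[0,0,0],0],
  [55,[0,0,0],0],
  [55,[0,0,0],0],
], grip_force=25)

```text
time_s: 5.7
eef_pos: [0.4325, 0.3096, 0.1386]
ee_rot: [-179.8, 0.2, 176.0]
contact_force: [-1.7, -8.3, 6.2]
gripper_width: 0.0596
gripper_force: 26.3
```

Gripped the head, 59.6 mm wide. Only turns about the tool's z are available, so I swing the head in an arc about the handle's end against its stop. That lets the mallet pivot upright between the pads.

move_arm([
  [55,[0,-1,-2],0],
  [55,[-9,0,-6],0],
  [55,[-10,0,-6],0],
  [55,[-10,0,-5],0],
  [55,[-10,0,-4],0],
  [55,[0,0,0],0],
])

```text
time_s: 6.3
eef_pos: [0.4705, 0.3091, 0.1602]
ee_rot: [179.9, -0.1, 176.1]
contact_force: [-4.4, 0.7, 0.9]
gripper_width: 0.0594
gripper_force: 28.0
```

Run:
```python
from h import *
s=cams.capture("scene");t=cams.capture("top")
c=lambda im,x,y,w=130,h=130: cv2.resize(im[y:y+h,x:x+w],(390,390),interpolation=cv2.INTER_CUBIC)
cv2.imwrite("pics/a2.png",np.hstack([c(s,280,60),c(t,60,170)]))
r=manip.read_state();print(r["eef_pos"],r["contact_force"],r["moment"])
```

```text
[0.46994181 0.30910428 0.1599134 ] [-3.66279046  1.26036742  1.95831208] [0.33323206 0.83633474 0.04458792]
```

View pics/a2.png

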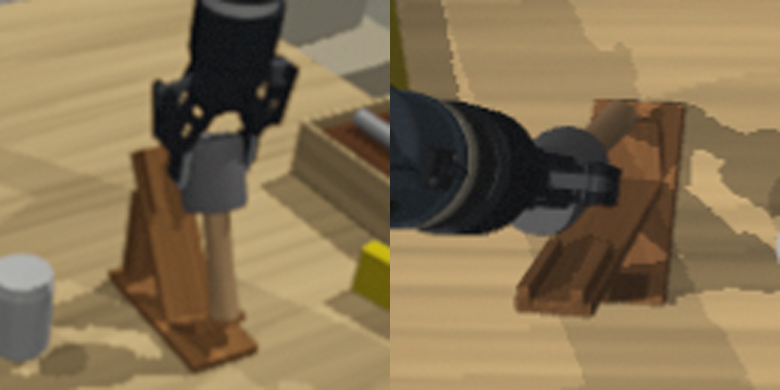

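The mallet pivots as planned: the handle's end stays at its stop and the axis is about halfway up. I continue the arc.

move_arm([
  [55,[-11,0,-3],0],
  [55,[-11,0,-2],0],
  [55,[-11,0,-1],0],
  [55,[-11,0,-1],0],
  [55,[0,0,0],0],
])

```text
time_s: 6.9
eef_pos: [0.516, 0.306, 0.1694]
ee_rot: [179.8, 0.3, 176.0]
contact_force: [-3.1, -0.0, 7.4]
gripper_width: 0.059
gripper_force: 29.6
```

Run:
```python
from h import *
s=cams.capture("scene");t=cams.capture("top")
c=lambda im,x,y,w=130,h=130: cv2.resize(im[y:y+h,x:x+w],(390,390),interpolation=cv2.INTER_CUBIC)
cv2.imwrite("pics/a3.png",np.hstack([c(s,290,60),c(t,60,170)]))
r=manip.read_state();P=r["eef_pos"];print(P,r["contact_force"],r["moment"])
for z in(.13,.05,.02): print(z,[(proj(n,np.array([P[0],P[1],z]))-o)*3+(k,0) for n,o,k in(("scene",(290,60),0),("top",(60,170),390))])
```

```text
[0.51550704 0.30608705 0.1694118 ] [-1.94919925 -0.48575349  7.22257435] [0.02923916 0.53864101 0.02683523]
0.13 [array([199.65998593, 231.19484973]), array([579.13513741, 121.99037924])]
0.05 [array([185.77459735, 300.69484449]), array([614.49290414, 132.64693728])]
0.02 [array([180.8585805 , 325.12222992]), array([626.29534848, 136.20194014])]
```

View pics/a3.png

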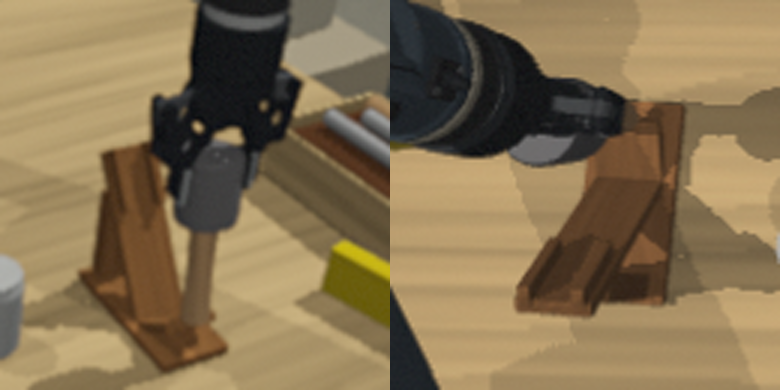

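The handle is nearly upright: its image slope is about 0.11 against 0.20 for true vertical, so some lean remains. I push about 20 mm further, lift, and measure the tilt.

move_arm([
  [55,[-10,0,-1],0],
  [55,[-10,0,-1],0],
  [55,[0,0,0],0],
  [55,[0,0,-20],0],
  [55,[0,0,-40],0],
  [55,[0,0,-45],0],
  [55,[0,0,-45],0],
  [55,[0,0,0],0],
  [55,[0,0,0],0],
])

```text
time_s: 7.9
eef_pos: [0.5354, 0.3039, 0.3185]
ee_rot: [180.0, 0.2, 176.0]
contact_force: [0.3, 0.3, -4.6]
gripper_width: 0.0594
gripper_force: 28.9
```

Run:
```python
from h import *
s=cams.capture("scene");t=cams.capture("top")
c=lambda im,x,y,w=130,h=130: cv2.resize(im[y:y+h,x:x+w],(390,390),interpolation=cv2.INTER_CUBIC)
cv2.imwrite("pics/a4.png",np.hstack([c(s,290,10),c(t,60,150)]))
cv2.imwrite("pics/s4.png",s);cv2.imwrite("pics/t4.png",t)
r=manip.read_state();P=r["eef_pos"];print(P,r["contact_force"],r["moment"],r["gripper_width"])
for z in(.01,-.03,-.13): print(z,[(proj(n,P+[0,0,z])-o)*3+(k,0) for n,o,k in(("scene",(290,10),0),("top",(60,150),390))])
```

```text
[0.53393331 0.3033912  0.315081  ] [-0.44999857  0.18412724 -4.2665923 ] [ 0.01785968 -0.08469955 -0.07247325] 0.05902129126285748
0.01 [array([250.9470636 , 190.61629927]), array([466.11226691, 113.72885998])]
-0.03 [array([241.77330717, 236.20427524]), array([495.43763247, 124.44644441])]
-0.13 [array([220.51224863, 340.51683632]), array([556.55709926, 146.76125253])]
```

View pics/a4.png

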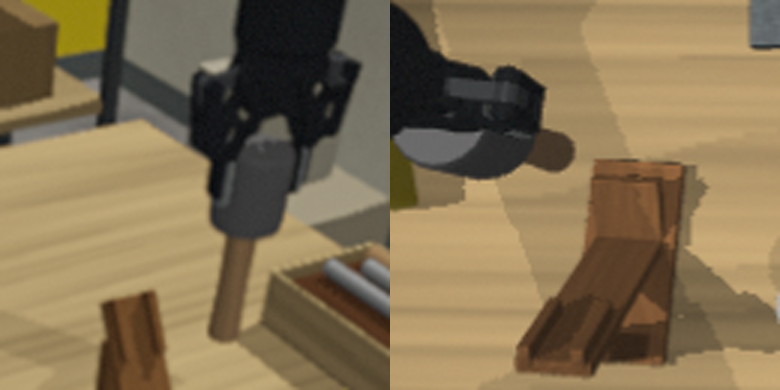

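Now held nearly upright. The handle's end is near crop (224,336) in scene and (557,151) in top, within a few pixels of the vertical prediction. I triangulate the end and refine the ring using the clean start pictures.

Run:
```python
from h import *
np.set_printoptions(precision=4,suppress=True)
P=np.array([.5339,.3034,.3151])
E,e=tri((224/3+290,335/3+10),(167/3+60,151/3+150));print("end",E,e,"rel",E-P)
H,e=tri((240/3+290,237/3+10),(167/3+60,151/3+150))
o,d=ray("scene",(240/3+290,236/3+10));Pz=E[2]+.105;print("handle top on scene ray",o+d*(Pz-o[2])/d[2]-P)
# ring: dark mask in scene, ellipse of outer rim
s=cv2.imread("pics/scene0.png");x,y,w,h=240,165,45,30
g=cv2.cvtColor(s[y:y+h,x:x+w],cv2.COLOR_BGR2HSV);m=((g[...,2]<110)&(g[...,1]<70)).astype(np.uint8)
cn,hi=cv2.findContours(m,cv2.RETR_CCOMP,2)
for c,q in zip(cn,hi[0]):
    if len(c)>9:
        el=cv2.fitEllipse(c);print(q[3],np.array(el[0])+(x,y),el[1])
R=np.array([.5535,-.0085,.135])
a=np.linspace(0,2*np.pi,60)
for n in("scene","top"):
  for r,z in((.03,.135),(.02,.135),(.02,.121)):
    p=np.array([proj(n,np.array([R[0]+r*np.cos(t),R[1]+r*np.sin(t),z])) for t in a]);print(n,r,z,p.min(0),p.max(0))
for n,b in(("scene",(220,160)),("top",(225,150))): print(n,"ctr in crop",(proj(n,R)-b)*4)
t=cv2.imread("pics/top0.png")[170:222,240:295];G=cv2.resize(cv2.cvtColor(t,6),None,fx=4,fy=4,interpolation=2)
G=cv2.createCLAHE(4,(2,2)).apply(G)
print(cv2.HoughCircles(G,cv2.HOUGH_GRADIENT,1,20,param1=80,param2=15,minRadius=35,maxRadius=65)/[4,4,4]+[240,170,0])
```

```text
end [0.5321 0.3043 0.1884] 0.00573616301739342 rel [-0.0018  0.0009 -0.1267]
handle top on scene ray [ 0.011  -0.0125 -0.0217]
-1 [259.5145 180.8818] (22.479549407958984, 22.93524169921875)
0 [258.8368 179.5924] (9.241140365600586, 17.11063003540039)
scene 0.03 0.135 [246.4845 169.3041] [271.8298 185.8503]
scene 0.02 0.135 [250.7085 171.9549] [267.6026 182.9825]
scene 0.02 0.121 [250.7741 176.3768] [267.5007 187.4341]
top 0.03 0.135 [253.5225 181.1173] [281.2579 208.5515]
top 0.02 0.135 [258.1421 185.652 ] [276.6319 203.9414]
top 0.02 0.121 [258.2602 186.7135] [276.4596 204.722 ]
scene ctr in crop [156.6254  69.5305]
top ctr in crop [169.544 179.075]
[[[267.375 196.625  13.9  ]
  [271.125 200.375  15.825]
  [259.375 196.625  15.825]
  [263.375 199.875  13.9  ]
  [267.375 203.875  15.825]
  [272.625 193.625  15.275]
  [264.625 192.375  15.275]
  [274.625 206.875  12.475]
  [269.125 208.875  11.975]
  [251.375 180.125  10.825]
  [246.625 183.875   9.675]]]
```

The ring estimate of (0.5535, -0.009) fits both views within about 1.5 px, and the two views disagree by about ±3 mm in x from calibration. I carry the mallet above the ring and check it there in the same views.

move_arm([
  [55,[-3,-20,0],0],
  [55,[-5,-36,0],0],
  [55,[-5,-36,0],0],
  [55,[-5,-36,0],0],
  [55,[-5,-36,0],0],
  [55,[-5,-36,0],0],
  [55,[-5,-36,0],0],
  [55,[-5,-36,0],0],
  [55,[-3,-20,0],0],
  [55,[0,-18,0],0],
])

```text
time_s: 9.0
eef_pos: [0.5527, -0.0101, 0.3143]
ee_rot: [-180.0, -0.4, 176.0]
contact_force: [0.8, -0.0, -3.1]
gripper_width: 0.0596
gripper_force: 29.0
```

move_arm([
  [55,[0,0,20],0],
  [55,[0,0,15],0],
  [55,[0,0,0],0],
  [55,[0,0,0],0],
])

```text
time_s: 9.4
eef_pos: [0.5524, -0.0082, 0.2808]
ee_rot: [180.0, -0.3, 176.1]
contact_force: [0.9, 0.2, -3.6]
gripper_width: 0.0596
gripper_force: 29.0
```

Run:
```python
from h import *
s=cams.capture("scene");t=cams.capture("top")
cv2.imwrite("pics/s5.png",s);cv2.imwrite("pics/t5.png",t)
c=lambda im,x,y,w=100,h=130: cv2.resize(im[y:y+h,x:x+w],(400,520),interpolation=cv2.INTER_CUBIC)
cv2.imwrite("pics/a5.png",np.hstack([c(s,210,75),c(t,220,130)]))
r=manip.read_state();P=r["eef_pos"];print(P,r["ee_rot"],r["contact_force"],r["moment"])
for q in(P+[0,0,-.022],P+[0,0,-.127],[.5535,-.0085,.135]): print([(proj(n,np.array(q))-o)*4+(k,0) for n,o,k in(("scene",(210,75),0),("top",(220,130),400))])
```

```text
[ 0.55354006 -0.00819886  0.28310582] [-1.79993497e+02 -3.34844078e-02  1.76075732e+02] [-0.11575146  0.26504367 -3.15641822] [-0.02167549 -0.01870285  0.0403016 ]
[array([197.86924796, 232.17737737]), array([590.04887509, 219.56786002])]
[array([197.22963164, 381.98468378]), array([589.14377274, 253.20563784])]
[array([196.62538297, 409.53050475]), array([589.54404523, 259.07498482])]
```

View pics/a5.png

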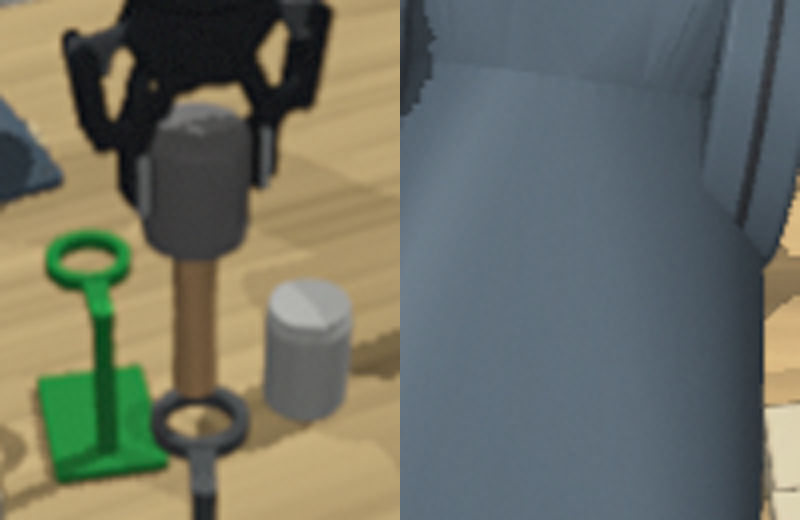

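In the scene view the handle (centre column about 195) hangs vertically over the dark ring (about 199.5), so it sits about 3 mm to the image's left. The arm hides the ring in the top view. I shift by (+1, +2.5) mm and enter slowly, watching the force.

move_arm([
  [55,[-1,3,0],0],
  [55,[0,0,8],0],
  [55,[0,0,6],0],
  [55,[0,0,6],0],
  [55,[0,0,6],0],
  [55,[0,0,6],0],
  [55,[0,0,0],0],
  [55,[0,0,0],0],
])

```text
time_s: 10.3
eef_pos: [0.5547, -0.0054, 0.251]
ee_rot: [180.0, -0.0, 176.1]
contact_force: [-0.3, -0.3, -3.0]
gripper_width: 0.0593
gripper_force: 29.0
```

Run:
```python
from h import *
s=cams.capture("scene")
c=lambda im,x,y,w=100,h=100: cv2.resize(im[y:y+h,x:x+w],(600,600),interpolation=cv2.INTER_CUBIC)
cv2.imwrite("pics/a6.png",c(s,210,100))
r=manip.read_state();print(r["eef_pos"],r["contact_force"],r["moment"])
```

```text
[ 0.55486867 -0.00544905  0.25144661] [-0.1636108  -0.61452651 -4.19203942] [-0.02293305 -0.03889442  0.02143453]
```

View pics/a6.png

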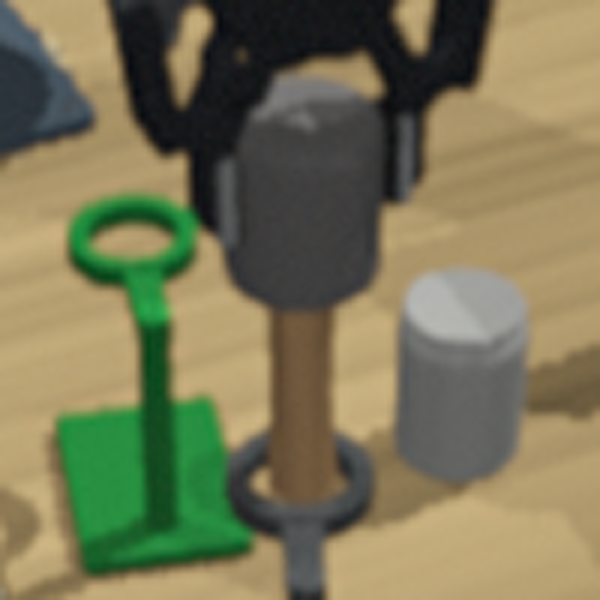

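The handle is now centred in the ring's hole (column 303 vs 302), the front rim covers its end, and there is no contact force. I keep lowering.

move_arm([
  [55,[0,0,8],0],
  [55,[0,0,8],0],
  [55,[0,0,8],0],
  [55,[0,0,0],0],
  [55,[0,0,0],0],
])

```text
time_s: 10.85
eef_pos: [0.5545, -0.0054, 0.2266]
ee_rot: [180.0, -0.1, 176.1]
contact_force: [-0.6, 0.4, -3.2]
gripper_width: 0.0593
gripper_force: 29.0
```

move_arm([
  [55,[0,0,8],0],
  [55,[0,0,8],0],
  [55,[0,0,8],0],
  [55,[0,0,8],0],
  [55,[0,0,8],0],
  [55,[0,0,8],0],
  [55,[0,0,0],0],
  [55,[0,0,0],0],
])

```text
time_s: 11.65
eef_pos: [0.5547, -0.0054, 0.179]
ee_rot: [180.0, -0.0, 176.1]
contact_force: [0.3, 0.7, -3.2]
gripper_width: 0.0597
gripper_force: 29.0
```

move_arm([
  [55,[0,0,6],0],
  [55,[0,0,5],0],
  [55,[0,0,3],0],
  [55,[0,0,0],0],
  [55,[0,0,0],0],
])

```text
time_s: 12.15
eef_pos: [0.5548, -0.0054, 0.1652]
ee_rot: [180.0, -0.0, 176.1]
contact_force: [0.5, 0.1, -3.2]
gripper_width: 0.0592
gripper_force: 29.0
```

move_arm([
  [55,[0,0,2],0],
  [55,[0,0,2],0],
  [55,[0,0,1],0],
  [55,[0,0,1],0],
  [55,[0,0,0],0],
])

```text
time_s: 12.65
eef_pos: [0.5547, -0.0054, 0.1591]
ee_rot: [180.0, -0.0, 176.1]
contact_force: [0.1, 1.0, -3.4]
gripper_width: 0.0594
gripper_force: 29.0
```

Run:
```python
from h import *
s=cams.capture("scene")
c=lambda im,x,y,w=100,h=100: cv2.resize(im[y:y+h,x:x+w],(600,600),interpolation=cv2.INTER_CUBIC)
cv2.imwrite("pics/a7.png",c(s,210,110))
r=manip.read_state();print(r["eef_pos"],r["contact_force"],r["moment"])
```

```text
[ 0.55479995 -0.00539927  0.15919154] [-0.60730875  0.29836697 -3.26968359] [-6.89485545e-05 -2.25168631e-03 -8.28943444e-02]
```

View pics/a7.png

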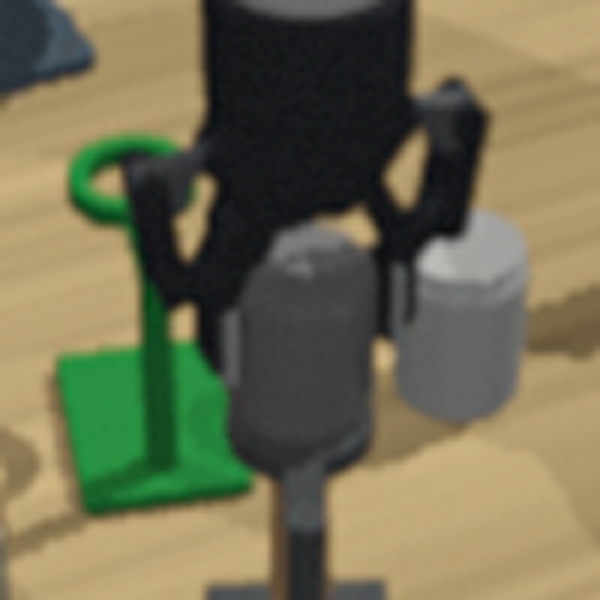

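The head is just above the ring and the handle shows below it beside the post. I lower by millimetres until the ring takes the weight.

move_arm([
  [55,[0,0,1],0],
  [55,[0,0,1],0],
  [55,[0,0,1],0],
  [55,[0,0,0],0],
])

```text
time_s: 13.1
eef_pos: [0.5549, -0.0054, 0.1563]
ee_rot: [-180.0, 0.0, 176.1]
contact_force: [0.2, -0.4, -3.4]
gripper_width: 0.0595
gripper_force: 29.1
```

move_arm([
  [55,[0,0,1],0],
  [55,[0,0,1],0],
  [55,[0,0,0],0],
])

```text
time_s: 13.4
eef_pos: [0.5554, -0.0054, 0.156]
ee_rot: [-180.0, 0.1, 176.1]
contact_force: [-1.1, 0.0, 5.4]
gripper_width: 0.0591
gripper_force: 29.7
```

Contact: the force swung from -3.3 to +5.4 N at the expected height. I press 1 mm more to level it, then open and withdraw upward.

move_arm([
  [55,[0,0,1],0],
  [55,[0,0,0],0],
  [66,[0,0,0],0],
  [72,[0,0,0],0],
  [80,[0,0,0],0],
  [85,[0,0,0],0],
  [85,[0,0,0],0],
  [85,[0,0,0],0],
])

```text
time_s: 14.2
eef_pos: [0.5548, -0.0054, 0.1531]
ee_rot: [180.0, -0.0, 176.1]
contact_force: [-1.0, 1.1, -0.5]
gripper_width: 0.0852
gripper_force: 0.0
```

move_arm([
  [85,[0,0,-10],0],
  [85,[0,0,-20],0],
  [85,[0,0,-30],0],
  [85,[0,0,-40],0],
  [85,[0,0,-40],0],
  [85,[30,0,0],0],
  [85,[40,0,0],0],
  [85,[40,0,0],0],
  [85,[40,0,0],0],
  [85,[0,0,0],0],
])

```text
time_s: 15.2
eef_pos: [0.4012, 0.0055, 0.2949]
ee_rot: [-180.0, 0.0, 176.1]
contact_force: [0.8, -0.5, 0.4]
gripper_width: 0.0848
gripper_force: 0.0
```

Run:
```python
from h import *
s=cams.capture("scene");t=cams.capture("top")
c=lambda im,x,y,w=100,h=100: cv2.resize(im[y:y+h,x:x+w],(400,400),interpolation=cv2.INTER_CUBIC)
cv2.imwrite("pics/a8.png",np.hstack([c(s,210,110),c(t,215,140)]))
r=manip.read_state();print(r["eef_pos"],r["contact_force"])
```

```text
[0.40517853 0.00490582 0.29454106] [-0.21904099  0.10214378  0.5964579 ]
```

View pics/a8.png

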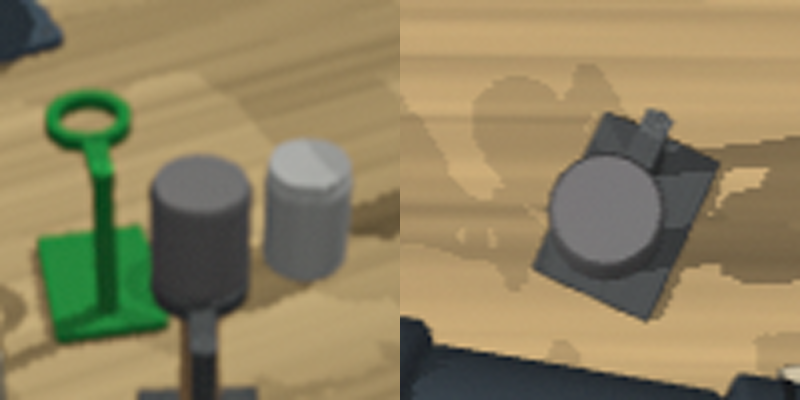

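The mallet hangs upright with its head flat on the dark ring (scene crop about (200,230), top (607,210)). The gripper is clear and the tin and green holder haven't moved.

```bash
python3 -c "from station import sign_off;print(sign_off())"
```

```text
the job is handed in; nothing more can be done
None
```

The mallet hangs handle-down in the empty dark ring holder with its head flat on the ring; I released it, moved the arm clear, touched nothing else on the bench, and handed the job in at about 15 s.

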